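# Seat an adapter plate on its locating pin

## Task

Pick up the aluminium plate by its bridge handle and set it down on the fixture so that one long edge lies along the fence and its flat underside rests on the tip of the brass pin, with the hole still to one side of the pin. Keeping it along the fence, gently slide it until its hole comes over the pin, let it down so that it lies fully flat on the deck, and let go. Keep the contact light, well under 25 N between plate and fixture, and leave everything else on the table where it is.

Things in the scene. Friction and masses are not known exactly. Their poses are not given: they have to be found in the camera images.
- plate: loose aluminium plate, about 0.25 kg, 80 mm along its x, 100 along its y, 8 thick; a round through-hole of 13.5 mm diameter at its centre, under a black bridge handle. Origin: centre of the underside, at the bottom of the hole; z up. Symmetric under a half turn. Keep the arm clear of the tall microscope on the right (about x > 0.35, y -0.6 to -0.3)
- handle (a point): middle of the handle bar of the plate, 42 mm above the plate underside. Straight black bar along plate y, 84 mm long, 12 wide, 12 high, on two posts 10 mm thick at y = +-36 mm; open below. Axes as the plate
- fixture: fixed dark steel block, 112 mm along its x, 200 along its y; flat deck 16 mm above the table; carries a fence and a pin that do not give way; over 25 N between plate and fixture damages them. Origin: centre of the underside, on the table; z up
- fence (a point): middle of the inner face of the aluminium fence, at x = +40.5 mm of the fixture, on deck level. The fence runs along fixture y for 190 mm, the face looks to -x, its top is 11 mm above the deck. With the plate edge on the face, the hole centre is 0.5 mm off the pin line (x = 0). Axes as the fixture
- slot (a point): middle of the black slot in the deck, at deck level, x = 0, y = 0 of the fixture. A brass pin, 10 mm diameter, chamfered tip 6 mm above the deck, is clamped in the slot somewhere between y = -18 and +18 mm, anew each time; its place is not measured. Axes as the fixture
- oil_bottle: brown dropper bottle, 32 dia x 78 tall mm, standing near the work, not part of the job; origin at the centre of its underside
- objective_blue: microscope objective with blue ring, 32 dia x 52 mm, standing near the work, not part of the job; origin at the centre of its underside
- filter_cube: black filter cube, 42x44x38 mm, standing near the work, not part of the job; origin at the centre of its underside
- objective_yellow: microscope objective with yellow ring, 28 dia x 46 mm, standing near the work, not part of the job; origin at the centre of its underside
- brown_vial: brown vial with black cap, 19 dia x 42 mm, standing near the work, not part of the job; origin at the centre of its underside
- mount_ring: black adapter ring, 36 dia x 14 mm, standing near the work, not part of the job; origin at the centre of its underside
- lens_canister: white canister with black lid, 42 dia x 56 mm, standing near the work, not part of the job; origin at the centre of its underside
- petri_dish: round culture dish, 59 dia x 15 mm, standing near the work, not part of the job; origin at the centre of its underside

How it is judged:
By the outcome, as a careful person would: the job done as asked, in the order asked, and still so for the second after the job is handed in, with the robot touching nothing.
It also fails if it takes over 64 s, if anything falls off the work surface, if the arm or the gripper's body presses on something with over 40 N, if the wrist force passes 120 N, or if a joint passes its speed limit or range.

## Robot

A 6-joint arm with a two-finger parallel gripper is mounted at the origin on a cart in front of the work surface, level with it; the furniture and walls round the work are solid. World frame = base frame: x ahead of the robot, y to its left, z up, the work surface at z = 0. Lengths are in m, angles in rad, forces in N, time in s.
With the tool pointing down it reaches from about 0.35 to 0.975 m from the base axis. Payload 4.9 kg.
Tool frame: the origin (TCP) lies midway between the tips of the shut fingers; the grasp point (between the pads) lies 19 mm behind it; z points along the fingers, y is the line along which they close (so a half turn about z gives the same grasp; the last joint's range is limited). The gripper opens to 85 mm and grips with 20 to 120 N. Pads are 22 mm wide; open, the fingers measure 114 mm over their backs; the gripper's body (76 mm by 85 mm) begins 54 mm behind the grasp point. The pads swing forward as they close: fully open they stand 13 mm farther back than shut.
Start: joints at [-1.296, 0.053, 1.613, -0, 1.476, -0.119], TCP at [0.24, -0.577, 0.231] pointing down, gripper open.
Joint ranges: [-3.01, 3.01], [-1.01, 2.22], [0.06, 2.58], [-1.02, 4.17], [0.09, 2.62], [-3.14, 3.14]. Speed limits (rad/s): [2.57, 2.57, 3.14, 3.14, 3.14, 3.14].

## Interface

Orientations are given as a unit quaternion [w, x, y, z].
In Python, from plant import * gives the robot as it stands.
- The arm moves only by the tool jog_arm, never from a script. Its argument "targets" is a list of rows, each a list of 3 entries, a list of its own where there are three numbers: the shift along the tool's x, y, z in units of 25 mm (1.0 is 25 mm), then the turn, a rotation vector about the tool's x, y, z in units of 8 degrees (1.0 is 8 degrees), then the opening in per cent of the stroke, from 0 (shut) to 100 (fully open). A call has 1 to 8 rows; each row is the pose to reach, as a shift and turn from the pose commanded when the call began, along the tool's axes at that moment; what a row does not reach only later rows make up. A row lasts 1/8 s, in which the tool goes at most 62.5 mm and 10.7 degrees, less where a joint would pass 70% of its speed; a pose out of reach is approached as far as the arm can. A call with a gripper value outside its range is refused whole. The fingers move at their own pace and stop on an object; the grip force is fixed at half the most. Time passes only in rows, so rows that repeat a pose let the fingers close. It gives the time, the measured TCP pose, the force, the opening and the grip force at its end, in the units of the state.
- state(): the state, without advancing time (a new reading comes with each control period).
- grab_frame(name): name is "scene" or "top" or "wrist"; returns (picture, depth): 384x512x3 uint8, red, green, blue; 384x512 float32, m along the optical axis (not along the pixel's ray), 0 where there is no reading.
- camera_params(name): a dict with "fovy" (degrees; the focal length in pixels is half the picture's height over the tangent of half this angle, whatever the lens; pixels are square), "cx", "cy" (the principal point, pixels), "rvec" (rotation vector, rad) and "tvec" (3), from world to camera coordinates, as OpenCV has them; the wrist camera has in their place "hand_eye" (4x4, takes a point from camera to tool coordinates, whose origin is the TCP and whose axes are the flange's). Camera axes: x right, y down, z forward; pixel columns grow to the right and rows downward; lengths in m; the calibration is good to about 2 mm. The wrist camera is an equidistant fisheye: a pixel r from the principal point sees the ray r / f radians off the axis. A picture is of the moment at which its call begins: read the wrist's pose just before it. camera_params takes no time and is no camera call.
- job_done(): hands the job in; it is judged then, once.
The state is a dict: "time": time; "joint_pos": joint angles; "joint_vel": joint speeds; "joint_efforts": joint torques, N m; "tool_pos": TCP position; "tool_rot": TCP orientation; "contact_force": force on the tool from outside, world axes, zero at the start; "ft_torque": the same for the moment, N m; "gripper_width": opening from 0.0 (shut) to 1.0 (fully open); "grasp_force": force on a finger pad.
Only numpy, scipy, OpenCV 4.12 (cv2) and the standard library are available. Lean on these libraries where they do the work, as an engineer would, in place of code of your own. Each camera call takes 0.05 s, during which the arm holds its last target. There are 200 camera calls.

## Working session

There is one attempt and no reset: what is moved stays moved. The work goes in short steps, Python scripts to look and compute and a tool call to move; the robot and the scene stay as the last step left them, time stands still between calls to the robot, and variables do not carry over. Pictures are saved under pics/ and viewed, at most 10 in all, crops included, and the job is handed in when it is done.

Besides the shell and the picture viewer there is one more tool, called as name([rows], argument=value, ...), one row to a line, values as JSON. jog_arm: Moves the arm, as the interface text tells. Its arguments: {"type":"object","properties":{"targets":{"type":"array"}},"required":["targets"]}

```bash
mkdir -p pics; ls; cat > h.py <<'E'
from plant import *
import numpy as np, cv2
from scipy.spatial.transform import Rotation as R
def ext(n):
    c=camera_params(n); f=192/np.tan(np.radians(c['fovy'])/2)
    return c,f
def cast(n,uv,z,st=None):
    """pixel -> world point on plane z"""
    c,f=ext(n); d=np.array([uv[0]-c['cx'],uv[1]-c['cy']])
    if n=='wrist':
        st=st or state(); q=st['tool_rot']; Rt=R.from_quat([q[1],q[2],q[3],q[0]]).as_matrix()
        H=np.array(c['hand_eye']); r=np.linalg.norm(d); a=r/f
        v=np.array([*(d/max(r,1e-9)*np.sin(a)),np.cos(a)])
        o=Rt@H[:3,3]+np.array(st['tool_pos']); v=Rt@H[:3,:3]@v
    else:
        Rc=cv2.Rodrigues(np.array(c['rvec'],float))[0]; t=np.array(c['tvec'],float).ravel()
        o=-Rc.T@t; v=Rc.T@np.array([d[0]/f,d[1]/f,1])
    return o+v*(z-o[2])/v[2]
def save(n,im,s=1): cv2.imwrite('pics/'+n,cv2.resize(im[...,::-1],None,fx=s,fy=s,interpolation=cv2.INTER_CUBIC))
E
python3 - <<'E'
from h import *
a,da=grab_frame('scene'); b,db=grab_frame('top'); w,dw=grab_frame('wrist')
np.savez('f0.npz',a=a,b=b,w=w,da=da,db=db,dw=dw)
save('top0.png',b,1.5); cv2.imwrite('pics/sw.png',np.vstack([cv2.resize(a[...,::-1],(400,300)),cv2.resize(w[...,::-1],(400,300))]))
for n in('scene','top','wrist'): print(n,camera_params(n))
s=state(); print(s)
E
```

```text
pics
scene {'fovy': 56.36556737544771, 'cx': 250.76695607826747, 'cy': 191.51251944838702, 'rvec': array([ 0.63658248, -2.70065175,  1.10508017]), 'tvec': array([0.4631407 , 0.21065693, 0.78225459])}
top {'fovy': 43.8699833989545, 'cx': 249.49910860988967, 'cy': 194.47843497156092, 'rvec': array([ 1.73026164, -2.3922397 ,  0.35673659]), 'tvec': array([0.19493091, 0.5176267 , 1.29167892])}
wrist {'fovy': 65.70646984690485, 'cx': 258.7891793893755, 'cy': 187.70354545216128, 'hand_eye': array([[ 3.62003100e-04, -9.44588550e-01, -3.28256516e-01,
         8.53001473e-02],
       [ 9.99999234e-01,  7.30564498e-04, -9.99462378e-04,
        -1.66503831e-03],
       [ 1.18389328e-03, -3.28255902e-01,  9.44588091e-01,
        -1.42390245e-01],
       [ 0.00000000e+00,  0.00000000e+00,  0.00000000e+00,
         1.00000000e+00]])}
{'time': 0.15, 'joint_pos': array([-1.29602799e+00,  5.32428417e-02,  1.61397850e+00,  1.82523963e-05,
        1.47598635e+00, -1.18969366e-01]), 'joint_vel': array([-0.00123106, -0.00278284, -0.00379072, -0.00010661, -0.00021008,
       -0.00088913]), 'joint_efforts': array([ 4.69061124e-04, -3.94241238e+01, -3.70721912e+01, -4.42422572e-05,
        4.65374309e-03, -1.48147958e-06]), 'tool_pos': array([ 0.23966784, -0.57669935,  0.23032216]), 'tool_rot': array([-8.05773520e-04,  9.80683686e-01,  1.95598712e-01, -5.37844771e-05]), 'contact_force': array([ 0.1144263, -0.1320007,  0.5440962]), 'ft_torque': array([-0.04667382, -0.02009085,  0.03712559]), 'grasp_force': 0.0, 'gripper_width': 1.001911089602527}
```

View pics/top0.png

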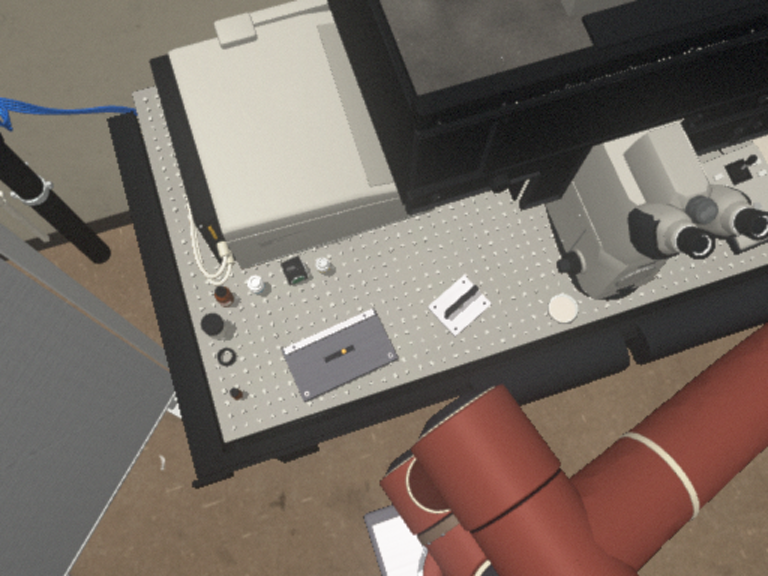

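View pics/sw.png

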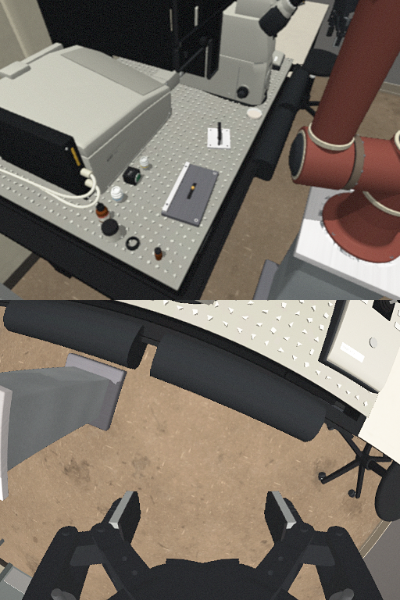

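The top view (at 1.5×) shows the fixture at about (340,355), with the fence on its upper side and the brass pin near (344,351). The plate is at about (460,304), its handle bar running from (445,317) to (478,286). The eight small items stand left and above the fixture, and the petri dish is at (563,308).

```bash
python3 - <<'E'
from h import *
F=np.load('f0.npz'); b=F['b'].astype(int)
def big(mask,box):
    m=np.zeros(mask.shape,np.uint8); x0,y0,x1,y1=box; m[y0:y1,x0:x1]=mask[y0:y1,x0:x1]
    m=cv2.morphologyEx(m,cv2.MORPH_OPEN,np.ones((2,2),np.uint8))
    c=max(cv2.findContours(m,0,2)[0],key=cv2.contourArea); return cv2.minAreaRect(c)
g=b.sum(2)
def rep(name,r,z):
    p=np.array([cast('top',u,z) for u in cv2.boxPoints(r)]); c=cast('top',r[0],z)
    e=p[1]-p[0],p[2]-p[1]; print(name,c.round(4),[(np.linalg.norm(v).round(4),np.degrees(np.arctan2(v[1],v[0])).round(1)) for v in e])
rep('deck',big((g<330),(180,200,272,272)),.016)
rep('fence',big((g>690),(180,200,260,245)),.027)
rep('plate',big((g>690),(280,175,332,228)),.008)
rep('bar',big((g<250),(285,180,330,222)),.048)
pin=(b[...,0]-b[...,2]>50)&(g>250); ys,xs=np.nonzero(pin[225:243,215:242]); print('pin',cast('top',(xs.mean()+215,ys.mean()+225),.022),len(xs))
for n,u in dict(vial=(237,394),ring=(227,357),can=(213,325),oil=(223,296),yel=(256,284),cube=(294,270),blue=(323,265),petri=(563,308)).items(): print(n,cast('top',(u[0]/1.5,u[1]/1.5),.03).round(3))
E
```

```text
deck [0.372 0.084 0.016] [(np.float64(0.1328), np.float64(-108.2)), (np.float64(0.046), np.float64(160.9))]
fence [0.5154 0.1267 0.027 ] [(np.float64(0.1412), np.float64(-83.1)), (np.float64(0.0113), np.float64(-174.4))]
plate [ 0.4897 -0.1382  0.008 ] [(np.float64(0.0975), np.float64(-62.9)), (np.float64(0.0813), np.float64(-155.8))]
bar [ 0.4878 -0.1371  0.048 ] [(np.float64(0.0792), np.float64(-66.8)), (np.float64(0.0083), np.float64(-159.8))]
pin [0.47294469 0.11243461 0.022     ] 8
vial [0.455 0.329 0.03 ]
ring [0.53  0.329 0.03 ]
can [0.6   0.339 0.03 ]
oil [0.651 0.305 0.03 ]
yel [0.654 0.236 0.03 ]
cube [0.659 0.157 0.03 ]
blue [0.651 0.098 0.03 ]
petri [ 0.418 -0.324  0.03 ]
```

jog_arm([
  [[6.8, -11, 0], [0, 0, -2], 100],
  [[6.8, -11, 0], [0, 0, -3], 100],
  [[6.8, -11, 0], [0, 0, -4], 100],
  [[6.8, -11, 0], [0, 0, -5], 100],
  [[6.8, -11, 0], [0, 0, -6], 100],
  [[6.8, -11, 0], [0, 0, -7], 100],
  [[6.8, -11, 0], [0, 0, -8], 100],
  [[6.8, -11, 0], [0, 0, -9], 100],
])

```text
time: 1.15
tool_pos: [0.2913, -0.2574, 0.2311]
tool_rot: [0.0, 0.676, 0.737, -0.0]
contact_force: [0.0, 0.3, -0.1]
gripper_width: 1.001
grasp_force: 0.0
```

```bash
cat >> h.py <<'E'
def need(xyz,xang):
    """shift/turn in jog units to bring TCP to xyz, pointing down, tool x at heading xang (deg)"""
    s=state(); q=s['tool_rot']; Rt=R.from_quat([q[1],q[2],q[3],q[0]])
    sh=Rt.inv().apply(np.array(xyz)-s['tool_pos'])/.025
    a=np.radians(xang); T=np.array([[np.cos(a),np.sin(a),0],[np.sin(a),-np.cos(a),0],[0,0,-1]]).T
    rv=np.degrees((Rt.inv()*R.from_matrix(T)).as_rotvec())/8
    X=Rt.as_matrix()
    print('t',s['time'],'pos',s['tool_pos'].round(4),'xhead',np.degrees(np.arctan2(X[1,0],X[0,0])).round(2),'shift',sh.round(2),'turn',rv.round(2),'j',s['joint_pos'].round(2))
E
python3 -c "
from h import *
need([.489,-.185,.2],116)"
```

```text
t 1.15 pos [ 0.2913 -0.2574  0.2311] xhead 94.87 shift [2.22 8.13 1.24] turn [-0.    0.   -2.64] j [-0.92 -0.57  2.12 -0.    1.59 -1.  ]
```

jog_arm([
  [[4.0, 8, 1], [0, 0, -1.3], 100],
  [[4.0, 8, 1], [0, 0, -2.6], 100],
  [[4.0, 8, 1], [0, 0, -2.6], 100],
  [[4.0, 8, 1], [0, 0, -2.6], 100],
  [[4.0, 8, 1], [0, 0, -2.6], 100],
  [[4.0, 8, 1], [0, 0, -2.6], 100],
])

```text
time: 1.9
tool_pos: [0.4822, -0.1425, 0.206]
tool_rot: [-0.0, 0.535, 0.845, -0.0]
contact_force: [0.2, 0.8, 0.0]
gripper_width: 1.0
grasp_force: 0.0
```

```bash
python3 - <<'E'
from h import *
need([.489,-.138,.2],116)
s=state(); w,d=grab_frame('wrist'); np.savez('f1.npz',w=w,d=d,p=s['tool_pos'],q=s['tool_rot'])
b,_=grab_frame('top')
cv2.imwrite('pics/w1.png',w[...,::-1])
E
```

```text
t 1.9 pos [ 0.4822 -0.1425  0.206 ] xhead 115.37 shift [0.04 0.32 0.24] turn [-0.01 -0.   -0.08] j [-0.44 -0.23  1.92 -0.    1.45 -0.88]
```

View pics/w1.png

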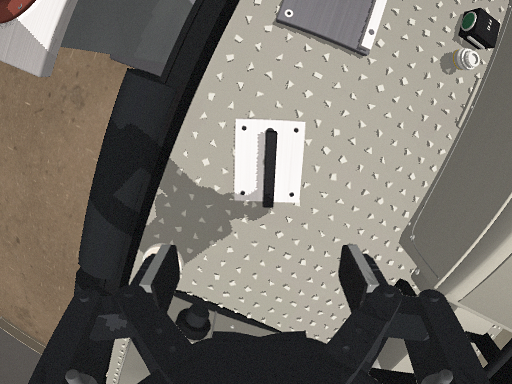

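```bash
python3 - <<'E'
from h import *
F=np.load('f1.npz'); st=dict(tool_pos=F['p'],tool_rot=F['q']); w=F['w'].astype(int); g=w.sum(2)
C=np.array([cast('wrist',u,.008,st) for u in [(236,119),(305,122),(299.5,205),(234,203)]])
print(C.round(4),C.mean(0).round(4),np.linalg.norm(np.roll(C,-1,0)-C,axis=1).round(4))
for a,b in((3,0),(2,1)): v=C[b]-C[a]; print(np.degrees(np.arctan2(v[1],v[0])))
m=np.zeros(g.shape,np.uint8); m[124:212,255:285]=g[124:212,255:285]<150
c=max(cv2.findContours(m,0,2)[0],key=cv2.contourArea); r=cv2.minAreaRect(c);print(r)
q=cv2.boxPoints(r); P=np.array([cast('wrist',u,.048,st) for u in q]); print(P.round(4),P.mean(0).round(4))
e=P[1]-P[0],P[2]-P[1]; print([(np.linalg.norm(v).round(4),np.degrees(np.arctan2(v[1],v[0])).round(1)) for v in e])
# fixture: fence corner and deck corner
E
```

```text
[[ 0.4369 -0.1067  0.008 ]
 [ 0.5098 -0.0754  0.008 ]
 [ 0.5516 -0.1694  0.008 ]
 [ 0.4769 -0.2018  0.008 ]] [ 0.4938 -0.1383  0.008 ] [0.0793 0.1029 0.0814 0.1032]
112.8169418273172
113.99274126169253
((269.6707763671875, 168.07266235351562), (10.468371391296387, 76.36264038085938), 2.4895527362823486)
[[ 0.5032 -0.1753  0.048 ]
 [ 0.4702 -0.0987  0.048 ]
 [ 0.4799 -0.0945  0.048 ]
 [ 0.5137 -0.1709  0.048 ]] [ 0.4917 -0.1348  0.048 ]
[(np.float64(0.0834), np.float64(113.3)), (np.float64(0.0106), np.float64(23.2))]
```

```bash
python3 - <<'E'
from h import *
need([.475,.09,.24],100)
E
```

```text
t 2.0 pos [ 0.482  -0.143   0.2065] xhead 115.29 shift [ 8.55  3.73 -1.34] turn [0.   0.   1.91] j [-0.44 -0.23  1.92 -0.    1.45 -0.88]
```

jog_arm([
  [[8.5, 3.7, -1.3], [0, 0, 1], 100],
  [[8.5, 3.7, -1.3], [0, 0, 1.9], 100],
  [[8.5, 3.7, -1.3], [0, 0, 1.9], 100],
  [[8.5, 3.7, -1.3], [0, 0, 1.9], 100],
  [[8.5, 3.7, -1.3], [0, 0, 1.9], 100],
  [[8.5, 3.7, -1.3], [0, 0, 1.9], 100],
  [[8.5, 3.7, -1.3], [0, 0, 1.9], 100],
])

```text
time: 2.88
tool_pos: [0.4752, 0.0878, 0.2386]
tool_rot: [0.0, 0.643, 0.766, -0.0]
contact_force: [0.1, 0.9, 1.1]
gripper_width: 1.004
grasp_force: 0.0
```

```bash
python3 - <<'E'
from h import *
s=state(); w,d=grab_frame('wrist'); np.savez('f2.npz',w=w,d=d,p=s['tool_pos'],q=s['tool_rot'])
b,db=grab_frame('top')
save('w2.png',w,1.5)
E
```

```text
(no output)
```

View pics/w2.png

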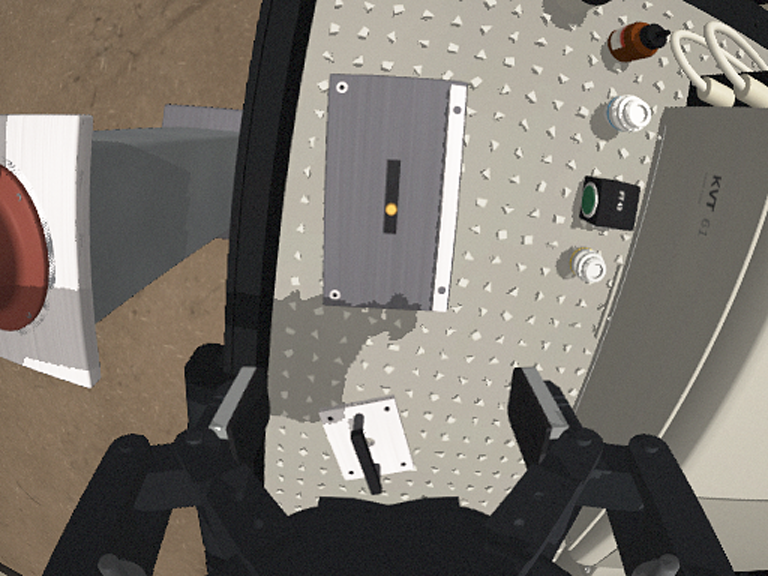

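```bash
python3 - <<'E'
from h import *
F=np.load('f2.npz'); st=dict(tool_pos=F['p'],tool_rot=F['q']); w=F['w'].astype(int); g=w.sum(2)
pin=(w[...,0]-w[...,2]>60); pin[:, :240]=0; pin[:,280:]=0; pin[:100]=0;pin[160:]=0
ys,xs=np.nonzero(pin); P=cast('wrist',(xs.mean(),ys.mean()),.022,st); print('pin',len(xs),P.round(4))
m=np.zeros(g.shape,np.uint8); m[102:160,250:272]=((g<140)|pin)[102:160,250:272]
c=max(cv2.findContours(m,0,2)[0],key=cv2.contourArea); r=cv2.minAreaRect(c); print(r)
q=[cast('wrist',u,.016,st) for u in cv2.boxPoints(r)]; q=np.array(q); print('slot',q.mean(0).round(4)); 
for v in(q[1]-q[0],q[2]-q[1]): print(np.linalg.norm(v).round(4),np.degrees(np.arctan2(v[1],v[0])).round(2))
# fence inner edge: per row, last dark->white transition
pts=[]
for y in range(62,200,4):
    row=g[y,280:315]; k=int(np.argmax(np.diff(row))); pts.append(cast('wrist',(280+k+.5,y),.027,st)[:2])
pts=np.array(pts); vx,vy,x0,y0=cv2.fitLine(pts.astype(np.float32),cv2.DIST_HUBER,0,.001,.001).ravel(); 
a=np.degrees(np.arctan2(vy,vx))%180; n=np.array([vy,-vx])*np.sign(vy); print('fence head',a,'res',((pts-[x0,y0])@n).std())
print('dist slot->fence',(np.array([x0,y0])-q.mean(0)[:2])@n,'pin->fence',(np.array([x0,y0])-P[:2])@n,'n',n)
C=[cast('wrist',(u/1.5,v/1.5),z,st) for u,v,z in((330,74,.016),(323,305,.016),(451,85,.027),(431,309,.027))]
C=np.array(C); print(C.round(4)); 
for i in(0,2): v=C[i]-C[i+1]; print(np.linalg.norm(v),np.degrees(np.arctan2(v[1],v[0])))
t=np.array([vx,vy])*np.sign(vy); print('pin along y rel slot',(P[:2]-q.mean(0)[:2])@t,'rel deck mid',(P[:2]-C[:2].mean(0)[:2])@t,'rel fence mid',(P[:2]-C[2:].mean(0)[:2])@t)
need([.492,-.137,.06],113.4)
E
```

```text
pin 53 [0.4728 0.1127 0.022 ]
((260.5, 144.0), (20.0, 7.0), 90.0)
slot [0.4743 0.1055 0.016 ]
0.0086 10.09
0.0254 -79.72
fence head 96.75732 res 0.0035787898812538505
dist slot->fence 0.03980944901513328 pin->fence 0.04044305049512948 n [0.99305344 0.11766419]
[[0.4057 0.2135 0.016 ]
 [0.4289 0.0167 0.016 ]
 [0.5014 0.22   0.027 ]
 [0.5222 0.0341 0.027 ]]
0.19821008108586374 96.74054815773273
0.18714007180612652 96.38700801436633
pin along y rel slot 0.007324784261814038 rel deck mid -0.008894049835613099 rel fence mid -0.009656988528265013
t 2.975 pos [0.4752 0.088  0.2386] xhead 100.03 shift [-8.98 -0.91  7.14] turn [-0.   -0.   -1.67] j [ 0.03 -0.3   1.92 -0.    1.52 -0.15]
```

Wrist view: the pin is at about (391,209) in the slot, and the fence's inner edge runs from (451,85) to (431,309). That puts the pin at (0.4728, 0.1127) and the fixture's y heading at about 96.7°. Next I'll grasp the plate.

jog_arm([
  [[-9, -0.9, 3], [0, 0, -0.8], 100],
  [[-9, -0.9, 3], [0, 0, -1.7], 100],
  [[-9, -0.9, 5], [0, 0, -1.7], 100],
  [[-9, -0.9, 6], [0, 0, -1.7], 100],
  [[-9, -0.9, 6.5], [0, 0, -1.7], 100],
  [[-9, -0.9, 6.5], [0, 0, -1.7], 100],
])

```text
time: 3.72
tool_pos: [0.4899, -0.1368, 0.0728]
tool_rot: [-0.004, 0.548, 0.837, -0.001]
contact_force: [0.1, -0.5, 0.4]
gripper_width: 0.997
grasp_force: 0.0
```

```bash
python3 - <<'E'
from h import *
need([.492,-.137,.023],113.4)
s=state(); w,d=grab_frame('wrist'); np.savez('f3.npz',w=w,d=d,p=s['tool_pos'],q=s['tool_rot'])
save('w3.png',w)
E
```

```text
t 3.725 pos [ 0.4899 -0.1368  0.0728] xhead 113.55 shift [-0.05  0.08  1.99] turn [-0.04 -0.04  0.02] j [-0.42 -0.07  2.01  0.    1.21 -0.83]
```

View pics/w3.png

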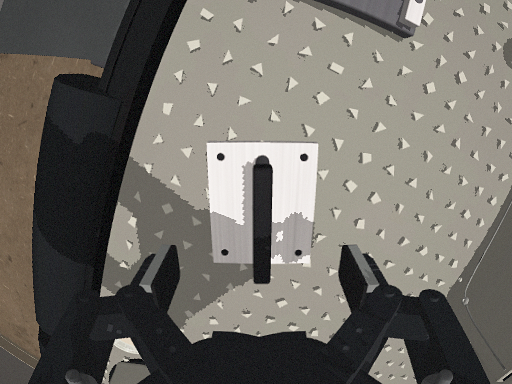

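The bar sits centred between the fingers and parallel to the tool x axis (columns 262–263). I'll descend and close.

jog_arm([
  [[0, 0.08, 1], [0, 0, 0], 100],
  [[0, 0.08, 2], [0, 0, 0], 100],
  [[0, 0.08, 2], [0, 0, 0], 100],
  [[0, 0.08, 2], [0, 0, 0], 5],
  [[0, 0.08, 2], [0, 0, 0], 0],
  [[0, 0.08, 2], [0, 0, 0], 0],
  [[0, 0.08, 2], [0, 0, 0], 0],
  [[0, 0.08, 2], [0, 0, 0], 0],
])

```text
time: 4.78
tool_pos: [0.4949, -0.1357, 0.027]
tool_rot: [0.0, 0.546, 0.838, -0.0]
contact_force: [-2.7, -0.5, 4.7]
gripper_width: 0.126
grasp_force: 60.1
```

jog_arm([
  [[0, 0, 0], [0, 0, 0], 0],
  [[0, 0, 0], [0, 0, 0], 0],
  [[0, 0, 0], [0, 0, 0], 0],
])

```text
time: 5.15
tool_pos: [0.4949, -0.1357, 0.0269]
tool_rot: [0.0, 0.546, 0.838, -0.0]
contact_force: [-2.2, 0.1, 6.2]
gripper_width: 0.122
grasp_force: 60.3
```

```bash
python3 -c "
from h import *
need([.492,-.137,.023],113.4)"
```

```text
t 5.15 pos [ 0.4949 -0.1357  0.0269] xhead 113.76 shift [-0.   -0.13  0.16] turn [0.   0.   0.05] j [-0.41  0.01  2.02 -0.    1.11 -0.83]
```

jog_arm([
  [[0, 0, -1], [0, 0, 0], 0],
  [[0, 0, -2], [0, 0, 0], 0],
  [[0, 0, -3], [0, 0, 0], 0],
  [[0, 0, -3], [0, 0, 0], 0],
])

```text
time: 5.65
tool_pos: [0.4958, -0.1357, 0.1026]
tool_rot: [0.002, 0.546, 0.838, 0.0]
contact_force: [0.1, -0.7, -3.0]
gripper_width: 0.124
grasp_force: 59.3
```

```bash
python3 - <<'E'
from h import *
s=state(); w,d=grab_frame('wrist'); np.savez('f4.npz',w=w,d=d,p=s['tool_pos'],q=s['tool_rot'])
save('w4.png',w,1.5); print(s['contact_force'],s['tool_pos'],s['tool_rot'])
E
```

```text
[ 0.14397277 -0.69515513 -2.98273783] [ 0.49576444 -0.13573776  0.10257056] [1.76744703e-03 5.46388977e-01 8.37529554e-01 4.54933941e-04]
```

View pics/w4.png

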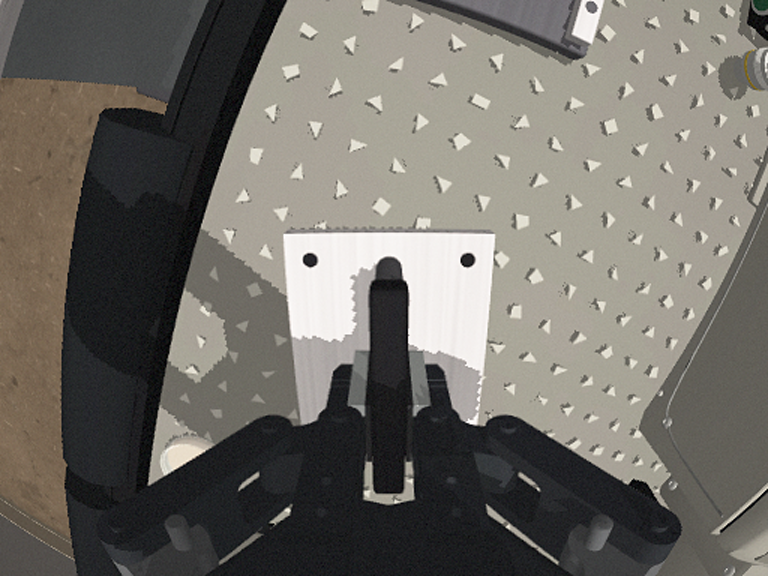

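```bash
python3 - <<'E'
from h import *
F=np.load('f4.npz'); st=dict(tool_pos=np.zeros(3),tool_rot=[1,0,0,0]); w=F['w'].astype(int); g=w.sum(2)
C=np.array([cast('wrist',(u/1.5,v/1.5),.019,st) for u,v in((284.5,234),(494,233.5),(290,333),(489.5,340))]); print(C.round(4))
for n,u in(('barfar',(389,286)),('holeL',(310,260)),('holeR',(468,260))): print(n,cast('wrist',(u[0]/1.5,u[1]/1.5),-.021 if n[0]=='b' else .019,st).round(4))
E
```

```text
[[ 0.0495 -0.0385  0.019 ]
 [ 0.0497  0.0405  0.019 ]
 [ 0.0083 -0.0394  0.019 ]
 [ 0.0051  0.0423  0.019 ]]
barfar [ 0.043   0.0008 -0.021 ]
holeL [ 0.0392 -0.0292  0.019 ]
holeR [0.0392 0.031  0.019 ]
```

```bash
python3 -c "
from h import *
need([.4663,.1341,.085],96.7)"
```

```text
t 5.7 pos [ 0.4946 -0.1353  0.1009] xhead 113.76 shift [10.32  3.3   0.64] turn [0.   0.   2.13] j [-0.41 -0.1   1.99  0.    1.25 -0.83]
```

jog_arm([
  [[2, 0.7, 0], [0, 0, 0.5], 0],
  [[4, 1.3, 0], [0, 0, 1], 0],
  [[6, 2, 0], [0, 0, 1.5], 0],
  [[8, 2.6, 0], [0, 0, 2], 0],
  [[9.5, 3, 0.3], [0, 0, 2.13], 0],
  [[10.3, 3.3, 0.6], [0, 0, 2.13], 0],
  [[10.3, 3.3, 0.6], [0, 0, 2.13], 0],
  [[10.3, 3.3, 0.6], [0, 0, 2.13], 0],
])

```text
time: 6.7
tool_pos: [0.4657, 0.133, 0.0851]
tool_rot: [-0.001, 0.664, 0.747, -0.001]
contact_force: [-0.4, 0.5, -2.8]
gripper_width: 0.126
grasp_force: 59.2
```

```bash
python3 - <<'E'
from h import *
need([.4663,.1341,.053],96.7)
s=state(); w,d=grab_frame('wrist'); np.savez('f5.npz',w=w,d=d,p=s['tool_pos'],q=s['tool_rot'])
save('w5.png',w,1.5); print(s['contact_force'],s['ft_torque'])
E
```

```text
t 6.7 pos [0.4657 0.133  0.0851] xhead 96.72 shift [0.04 0.03 1.28] turn [-0.01  0.    0.  ] j [ 0.12 -0.15  2.06 -0.    1.23  0.01]
[-0.35951319  0.52301889 -2.83995937] [ 0.00421308 -0.00867066  0.02624547]
```

View pics/w5.png

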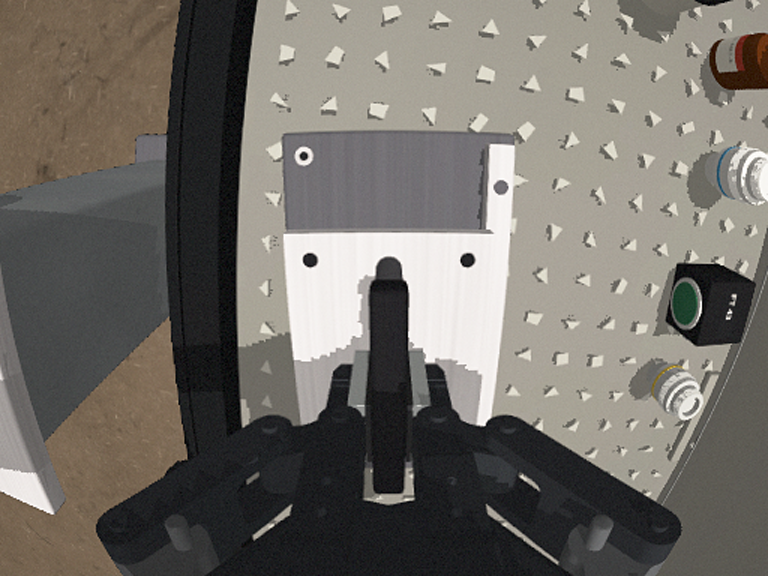

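The plate hangs over the fixture parallel to it. The fence's inner edge is at about column 488 (rows 145–230) and the plate's right corner is at (494,232).

```bash
python3 - <<'E'
from h import *
F=np.load('f5.npz'); st=dict(tool_pos=np.zeros(3),tool_rot=[1,0,0,0]); g=F['w'].astype(int).sum(2)
for y in range(98,150,6):
    k=315+int(np.argmax(np.diff(g[y,315:335]))); print(y,k,cast('wrist',(k+.5,y),.0581,st).round(4))
z=.0851-.016
for u in((284,131),(515,133)): print(cast('wrist',(u[0]/1.5,u[1]/1.5),z,st).round(4))
E
```

```text
98 325 [0.0812 0.045  0.0581]
104 325 [0.0771 0.0452 0.0581]
110 325 [0.073  0.0453 0.0581]
116 325 [0.0688 0.0455 0.0581]
122 324 [0.0646 0.0449 0.0581]
128 324 [0.0605 0.0451 0.0581]
134 324 [0.0563 0.0453 0.0581]
140 324 [0.0521 0.0455 0.0581]
146 323 [0.0478 0.045  0.0581]
[ 0.0887 -0.0493  0.0691]
[0.0884 0.0606 0.0691]
```

jog_arm([
  [[0, 0, 0.5], [0, 0, 0], 0],
  [[0, 0, 1], [0, 0, 0], 0],
  [[0, 0, 1.2], [0, 0, 0], 0],
  [[0, 0, 1.36], [0, 0, 0], 0],
  [[0, 0.08, 1.36], [0, 0, 0], 0],
  [[0, 0.12, 1.36], [0, 0, 0], 0],
  [[0, 0.12, 1.36], [0, 0, 0], 0],
])

```text
time: 7.62
tool_pos: [0.4698, 0.134, 0.0528]
tool_rot: [0.0, 0.664, 0.747, 0.0]
contact_force: [-0.0, 0.6, -4.3]
gripper_width: 0.125
grasp_force: 59.2
```

jog_arm([
  [[0, 0.01, 0], [0, 0, 0], 0],
  [[0, 0.02, 0], [0, 0, 0], 0],
  [[0, 0.02, 0], [0, 0, 0], 0],
])

```text
time: 8.0
tool_pos: [0.4699, 0.134, 0.0523]
tool_rot: [0.0, 0.664, 0.747, 0.0]
contact_force: [-0.4, 1.2, -2.1]
gripper_width: 0.128
grasp_force: 59.2
```

jog_arm([
  [[0, 0.01, 0], [0, 0, 0], 0],
  [[0, 0.02, 0], [0, 0, 0], 0],
  [[0, 0.02, 0], [0, 0, 0], 0],
])

```text
time: 8.38
tool_pos: [0.4704, 0.134, 0.0523]
tool_rot: [0.0, 0.664, 0.747, -0.0]
contact_force: [0.0, -0.0, -2.7]
gripper_width: 0.129
grasp_force: 59.2
```

jog_arm([
  [[0, 0.01, 0], [0, 0, 0], 0],
  [[0, 0.02, 0], [0, 0, 0], 0],
  [[0, 0.02, 0], [0, 0, 0], 0],
])

```text
time: 8.75
tool_pos: [0.4707, 0.134, 0.0523]
tool_rot: [-0.0, 0.664, 0.747, -0.0]
contact_force: [0.2, -0.4, -3.1]
gripper_width: 0.127
grasp_force: 59.3
```

jog_arm([
  [[0, 0, 0.02], [0, 0, 0], 0],
  [[0, 0.01, 0.04], [0, 0, 0], 0],
  [[0, 0.02, 0.04], [0, 0, 0], 0],
  [[0, 0.02, 0.04], [0, 0, 0], 0],
])

```text
time: 9.25
tool_pos: [0.4709, 0.1341, 0.0511]
tool_rot: [-0.0, 0.664, 0.747, -0.0]
contact_force: [-3.6, 0.1, -1.1]
gripper_width: 0.126
grasp_force: 59.5
```

jog_arm([
  [[0, 0.01, 0], [0, 0, 0], 0],
  [[0, 0.02, 0], [0, 0, 0], 0],
  [[0, 0.02, 0], [0, 0, 0], 0],
])

```text
time: 9.62
tool_pos: [0.471, 0.1341, 0.0512]
tool_rot: [-0.001, 0.664, 0.747, -0.001]
contact_force: [-6.4, -0.5, 1.4]
gripper_width: 0.123
grasp_force: 59.8
```

jog_arm([
  [[0, 0.01, 0], [0, 0, 0], 0],
  [[0, 0.02, 0], [0, 0, 0], 0],
  [[0, 0.02, 0], [0, 0, 0], 0],
])

```text
time: 10.0
tool_pos: [0.471, 0.1341, 0.0511]
tool_rot: [-0.001, 0.664, 0.747, -0.001]
contact_force: [-7.5, -1.9, 2.0]
gripper_width: 0.126
grasp_force: 59.9
```

jog_arm([
  [[0, -0.02, 0], [0, 0, 0], 0],
  [[0, -0.035, 0], [0, 0, 0], 0],
  [[0, -0.035, 0], [0, 0, 0], 0],
])

```text
time: 10.38
tool_pos: [0.471, 0.1341, 0.051]
tool_rot: [-0.0, 0.664, 0.747, -0.0]
contact_force: [-4.6, -0.6, -0.4]
gripper_width: 0.123
grasp_force: 59.5
```

jog_arm([
  [[0, 0, 0.01], [0, 0, 0], 0],
  [[0, 0, 0.02], [0, 0, 0], 0],
  [[0, 0, 0.02], [0, 0, 0], 0],
])

```text
time: 10.75
tool_pos: [0.471, 0.1341, 0.0509]
tool_rot: [-0.001, 0.664, 0.747, -0.001]
contact_force: [-5.7, -1.5, 1.1]
gripper_width: 0.128
grasp_force: 59.9
```

```bash
python3 - <<'E'
from h import *
s=state(); w,d=grab_frame('wrist'); a,_=grab_frame('scene'); np.savez('f6.npz',w=w,d=d,p=s['tool_pos'],q=s['tool_rot'])
i=cv2.resize(w[80:300,180:360,::-1],None,fx=2.7,fy=2.7,interpolation=cv2.INTER_CUBIC)
j=cv2.resize(a[190:300,190:290,::-1],(300,330),interpolation=cv2.INTER_CUBIC)
c=np.zeros((594,800,3),np.uint8); c[:594,:486]=i[:594]; c[:330,490:790]=j; cv2.imwrite('pics/w6.png',c)
print(s['contact_force'],s['ft_torque'],s['tool_rot'])
E
```

```text
[-5.72213218 -1.48168588  1.14247977] [-0.09813603  1.11196288 -0.01412496] [-5.41756363e-04  6.64404459e-01  7.47372792e-01 -5.75441412e-04]
```

View pics/w6.png

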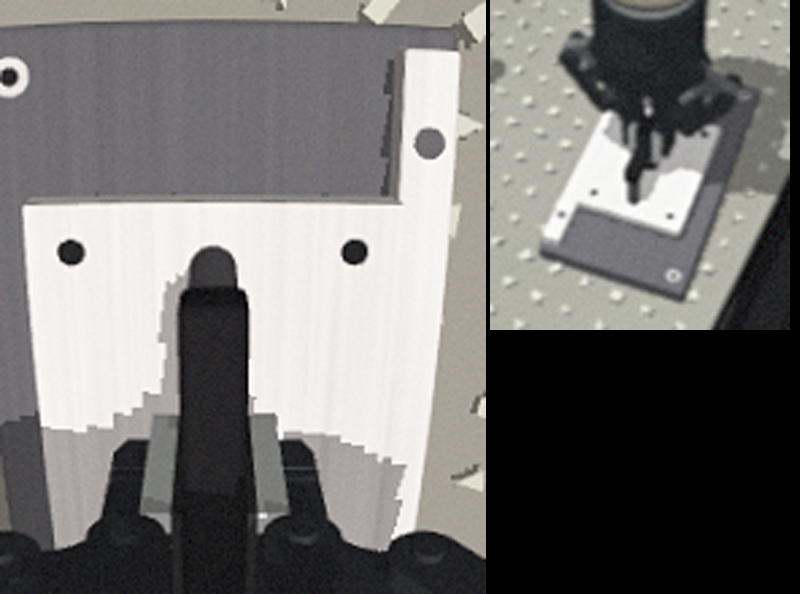

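Wrist crop: the plate's right edge abuts the fence's inner face (corner about (403,203) in the crop), and the fence top is fully visible, so the plate isn't riding on it. I'll ease off the fence to separate the vertical force from the side force.

jog_arm([
  [[0, -0.02, 0], [0, 0, 0], 0],
  [[0, -0.05, 0], [0, 0, 0], 0],
  [[0, -0.05, 0], [0, 0, 0], 0],
  [[0, -0.05, 0], [0, 0, 0], 0],
])

```text
time: 11.35
tool_pos: [0.4708, 0.134, 0.051]
tool_rot: [0.0, 0.664, 0.747, 0.0]
contact_force: [-1.5, 0.0, -3.2]
gripper_width: 0.124
grasp_force: 59.2
```

jog_arm([
  [[0, 0, 0.01], [0, 0, 0], 0],
  [[0, 0, 0.02], [0, 0, 0], 0],
  [[0, 0, 0.02], [0, 0, 0], 0],
])

```text
time: 11.72
tool_pos: [0.4706, 0.134, 0.0505]
tool_rot: [0.0, 0.664, 0.747, 0.0]
contact_force: [0.1, -0.4, -2.8]
gripper_width: 0.126
grasp_force: 59.3
```

jog_arm([
  [[0, 0, 0.02], [0, 0, 0], 0],
  [[0, 0, 0.04], [0, 0, 0], 0],
  [[0, 0, 0.04], [0, 0, 0], 0],
])

```text
time: 12.1
tool_pos: [0.4702, 0.134, 0.0492]
tool_rot: [-0.0, 0.664, 0.747, -0.0]
contact_force: [-0.3, 0.8, -2.7]
gripper_width: 0.128
grasp_force: 59.3
```

jog_arm([
  [[0, 0, 0.01], [0, 0, 0], 0],
  [[0, 0, 0.02], [0, 0, 0], 0],
  [[0, 0, 0.02], [0, 0, 0], 0],
])

```text
time: 12.48
tool_pos: [0.4703, 0.134, 0.049]
tool_rot: [-0.0, 0.664, 0.747, 0.0]
contact_force: [-0.1, 0.2, -2.0]
gripper_width: 0.126
grasp_force: 59.4
```

jog_arm([
  [[0, 0, 0.01], [0, 0, 0], 0],
  [[0, 0, 0.02], [0, 0, 0], 0],
  [[0, 0, 0.02], [0, 0, 0], 0],
])

```text
time: 12.85
tool_pos: [0.4705, 0.1341, 0.0488]
tool_rot: [0.0, 0.664, 0.747, 0.0]
contact_force: [-2.4, 1.5, 3.5]
gripper_width: 0.124
grasp_force: 60.0
```

jog_arm([
  [[0, 0.01, 0], [0, 0, 0], 0],
  [[0, 0.02, 0], [0, 0, 0], 0],
  [[0, 0.02, 0], [0, 0, 0], 0],
])

```text
time: 13.22
tool_pos: [0.4707, 0.1342, 0.0487]
tool_rot: [-0.0, 0.664, 0.747, -0.0]
contact_force: [-3.8, 2.0, 5.4]
gripper_width: 0.124
grasp_force: 60.4
```

jog_arm([
  [[-0.03, 0, 0], [0, 0, 0], 0],
  [[-0.08, 0, 0], [0, 0, 0], 0],
  [[-0.14, 0, 0], [0, 0, 0], 0],
  [[-0.2, 0, 0], [0, 0, 0], 0],
  [[-0.2, 0, 0], [0, 0, 0], 0],
])

```text
time: 13.85
tool_pos: [0.4714, 0.1309, 0.0491]
tool_rot: [-0.001, 0.665, 0.747, 0.002]
contact_force: [-4.6, 7.2, 6.0]
gripper_width: 0.128
grasp_force: 60.5
```

jog_arm([
  [[0, 0, -0.01], [0, 0, 0], 0],
  [[0, -0.01, -0.02], [0, 0, 0], 0],
  [[-0.05, -0.01, -0.02], [0, 0, 0], 0],
  [[-0.1, -0.01, -0.02], [0, 0, 0], 0],
  [[-0.15, -0.01, -0.02], [0, 0, 0], 0],
  [[-0.15, -0.01, -0.02], [0, 0, 0], 0],
])

```text
time: 14.6
tool_pos: [0.4718, 0.1252, 0.049]
tool_rot: [0.0, 0.665, 0.747, 0.0]
contact_force: [-1.1, 3.5, 2.2]
gripper_width: 0.12
grasp_force: 60.0
```

```bash
python3 -c "
from h import *
need([.4732,.1127,.0488],96.7); s=state(); print(s['contact_force'])"
```

```text
t 14.6 pos [0.4718 0.1252 0.049 ] xhead 96.71 shift [-0.5  -0.    0.01] turn [0.01 0.   0.  ] j [ 0.11 -0.09  2.07 -0.    1.15 -0.01]
[-1.07950269  3.47507215  2.24031673]
```

jog_arm([
  [[-0.05, 0.005, 0], [0, 0, 0], 0],
  [[-0.1, 0.01, 0], [0, 0, 0], 0],
  [[-0.15, 0.01, 0], [0, 0, 0], 0],
  [[-0.2, 0.01, 0], [0, 0, 0], 0],
  [[-0.25, 0.01, 0], [0, 0, 0], 0],
  [[-0.25, 0.01, 0], [0, 0, 0], 0],
])

```text
time: 15.35
tool_pos: [0.4726, 0.119, 0.0489]
tool_rot: [0.0, 0.664, 0.747, -0.0]
contact_force: [-1.8, 3.8, 3.4]
gripper_width: 0.126
grasp_force: 60.1
```

jog_arm([
  [[-0.04, 0, 0], [0, 0, 0], 0],
  [[-0.08, 0, 0], [0, 0, 0], 0],
  [[-0.08, 0, 0], [0, 0, 0], 0],
])

```text
time: 15.72
tool_pos: [0.4728, 0.1168, 0.0487]
tool_rot: [0.0, 0.664, 0.747, -0.0]
contact_force: [-0.4, 3.8, 2.0]
gripper_width: 0.121
grasp_force: 60.0
```

jog_arm([
  [[-0.03, 0, 0], [0, 0, 0], 0],
  [[-0.06, 0, 0], [0, 0, 0], 0],
  [[-0.06, 0, 0], [0, 0, 0], 0],
])

```text
time: 16.1
tool_pos: [0.4722, 0.1148, 0.0479]
tool_rot: [0.0, 0.664, 0.747, -0.001]
contact_force: [0.6, -0.5, -2.7]
gripper_width: 0.125
grasp_force: 59.4
```

The plate dropped in: z fell by 0.8 mm and the pin load vanished. I'll centre a little more, keep it on the fence, then lower.

jog_arm([
  [[-0.02, 0.01, 0], [0, 0, 0], 0],
  [[-0.04, 0.02, 0], [0, 0, 0], 0],
  [[-0.05, 0.02, 0], [0, 0, 0], 0],
  [[-0.05, 0.02, 0], [0, 0, 0], 0],
])

```text
time: 16.6
tool_pos: [0.4731, 0.1144, 0.0485]
tool_rot: [-0.0, 0.664, 0.747, -0.0]
contact_force: [-0.4, -0.1, -3.0]
gripper_width: 0.122
grasp_force: 59.2
```

jog_arm([
  [[0, 0, 0.015], [0, 0, 0], 0],
  [[0, 0, 0.03], [0, 0, 0], 0],
  [[0, 0, 0.045], [0, 0, 0], 0],
  [[0, 0, 0.045], [0, 0, 0], 0],
])

```text
time: 17.1
tool_pos: [0.4732, 0.1145, 0.0477]
tool_rot: [-0.0, 0.664, 0.747, -0.0]
contact_force: [-4.6, -0.1, 0.2]
gripper_width: 0.129
grasp_force: 59.6
```

jog_arm([
  [[-0.02, -0.02, 0], [0, 0, 0], 0],
  [[-0.04, -0.035, 0], [0, 0, 0], 0],
  [[-0.04, -0.035, 0], [0, 0, 0], 0],
])

```text
time: 17.48
tool_pos: [0.4732, 0.1134, 0.0478]
tool_rot: [0.0, 0.664, 0.747, 0.0]
contact_force: [-0.8, -0.1, -2.4]
gripper_width: 0.124
grasp_force: 59.3
```

jog_arm([
  [[0, 0, 0.015], [0, 0, 0], 0],
  [[0, 0, 0.03], [0, 0, 0], 0],
  [[0, 0, 0.03], [0, 0, 0], 0],
])

```text
time: 17.85
tool_pos: [0.4729, 0.1134, 0.047]
tool_rot: [0.0, 0.664, 0.747, 0.0]
contact_force: [-0.8, 0.0, -1.9]
gripper_width: 0.125
grasp_force: 59.3
```

jog_arm([
  [[0, 0, 0.02], [0, 0, 0], 0],
  [[0, 0, 0.04], [0, 0, 0], 0],
  [[0, 0, 0.06], [0, 0, 0], 0],
  [[0, 0, 0.06], [0, 0, 0], 0],
])

```text
time: 18.35
tool_pos: [0.4727, 0.1134, 0.0454]
tool_rot: [-0.0, 0.664, 0.747, -0.0]
contact_force: [0.2, 0.2, -2.6]
gripper_width: 0.124
grasp_force: 59.3
```

jog_arm([
  [[0, 0, 0.02], [0, 0, 0], 0],
  [[0, 0, 0.04], [0, 0, 0], 0],
  [[0, 0, 0.05], [0, 0, 0], 0],
  [[0, 0, 0.05], [0, 0, 0], 0],
])

```text
time: 18.85
tool_pos: [0.4728, 0.1134, 0.0442]
tool_rot: [-0.0, 0.664, 0.747, -0.0]
contact_force: [0.0, 0.4, -2.7]
gripper_width: 0.125
grasp_force: 59.3
```

jog_arm([
  [[0, 0.01, 0.01], [0, 0, 0], 0],
  [[0, 0.015, 0.025], [0, 0, 0], 0],
  [[0, 0.015, 0.04], [0, 0, 0], 0],
  [[0, 0.015, 0.04], [0, 0, 0], 0],
])

```text
time: 19.35
tool_pos: [0.4732, 0.1134, 0.0431]
tool_rot: [0.0, 0.664, 0.747, 0.0]
contact_force: [-0.2, -0.0, -2.4]
gripper_width: 0.123
grasp_force: 59.3
```

jog_arm([
  [[0, 0, 0.01], [0, 0, 0], 0],
  [[0, 0, 0.015], [0, 0, 0], 0],
  [[0, 0, 0.015], [0, 0, 0], 0],
])

```text
time: 19.73
tool_pos: [0.4731, 0.1135, 0.0429]
tool_rot: [-0.0, 0.664, 0.747, -0.0]
contact_force: [-1.0, -0.2, -0.7]
gripper_width: 0.128
grasp_force: 59.5
```

jog_arm([
  [[0, 0.01, 0], [0, 0, 0], 0],
  [[0, 0.015, 0.005], [0, 0, 0], 0],
  [[0, 0.015, 0.005], [0, 0, 0], 0],
])

```text
time: 20.1
tool_pos: [0.4732, 0.1135, 0.043]
tool_rot: [-0.0, 0.664, 0.747, -0.0]
contact_force: [-5.1, -1.0, 5.0]
gripper_width: 0.128
grasp_force: 60.2
```

```bash
python3 - <<'E'
from h import *
s=state(); w,d=grab_frame('wrist'); np.savez('f7.npz',w=w,p=s['tool_pos'],q=s['tool_rot'])
a,_=grab_frame('scene')
i=cv2.resize(w[80:300,180:360,::-1],None,fx=2.7,fy=2.7,interpolation=cv2.INTER_CUBIC)
j=cv2.resize(a[190:300,190:290,::-1],(300,330),interpolation=cv2.INTER_CUBIC)
c=np.zeros((594,800,3),np.uint8); c[:594,:486]=i[:594]; c[:330,490:790]=j; cv2.imwrite('pics/w7.png',c)
print(s['contact_force'],s['tool_pos'])
E
```

```text
[-5.09667853 -0.989735    5.04618617] [0.47317655 0.1134935  0.04297749]
```

View pics/w7.png

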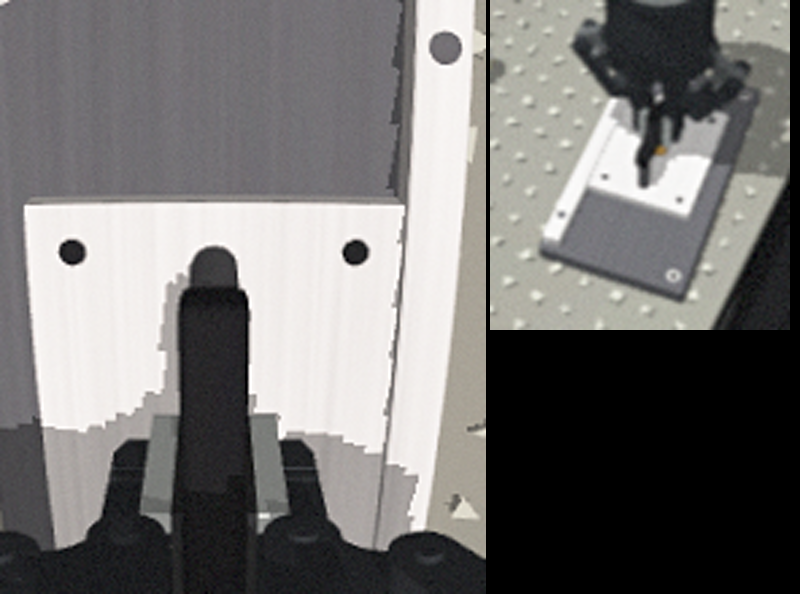

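The plate lies flat with its edge on the fence, and the scene crop shows brass inside the hole. I'll release.

jog_arm([
  [[0, -0.01, -0.01], [0, 0, 0], 0],
  [[0, -0.01, -0.01], [0, 0, 0], 0],
  [[0, -0.01, -0.01], [0, 0, 0], 30],
  [[0, -0.01, -0.01], [0, 0, 0], 50],
  [[0, -0.01, -0.01], [0, 0, 0], 50],
  [[0, -0.01, -0.01], [0, 0, 0], 50],
  [[0, -0.01, -0.01], [0, 0, 0], 50],
])

```text
time: 21.08
tool_pos: [0.4734, 0.1135, 0.043]
tool_rot: [0.0, 0.664, 0.747, 0.0]
contact_force: [-1.4, 0.3, -0.3]
gripper_width: 0.5
grasp_force: 0.0
```

jog_arm([
  [[0, 0, -0.5], [0, 0, 0], 50],
  [[0, 0, -1.5], [0, 0, 0], 50],
  [[0, 0, -3], [0, 0, 0], 50],
  [[0, 0, -4.5], [0, 0, 0], 50],
  [[0, 0, -6], [0, 0, 0], 50],
  [[-1.5, 0, -6], [0, 0, 0], 50],
  [[-3, 0, -6], [0, 0, 0], 50],
  [[-3, 0, -6], [0, 0, 0], 50],
])

```text
time: 22.08
tool_pos: [0.4825, 0.0374, 0.1941]
tool_rot: [0.001, 0.666, 0.746, 0.0]
contact_force: [0.6, 1.4, 0.9]
gripper_width: 0.493
grasp_force: 0.0
```

```bash
python3 - <<'E'
from h import *
w,d=grab_frame('wrist'); a,_=grab_frame('scene')
i=cv2.resize(w[40:260,150:370,::-1],None,fx=2,fy=2,interpolation=cv2.INTER_CUBIC)
j=cv2.resize(a[190:300,190:290,::-1],(350,385),interpolation=cv2.INTER_CUBIC)
c=np.zeros((440,795,3),np.uint8); c[:,:440]=i; c[:385,445:795]=j; cv2.imwrite('pics/w8.png',c)
E
```

```text
(no output)
```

View pics/w8.png

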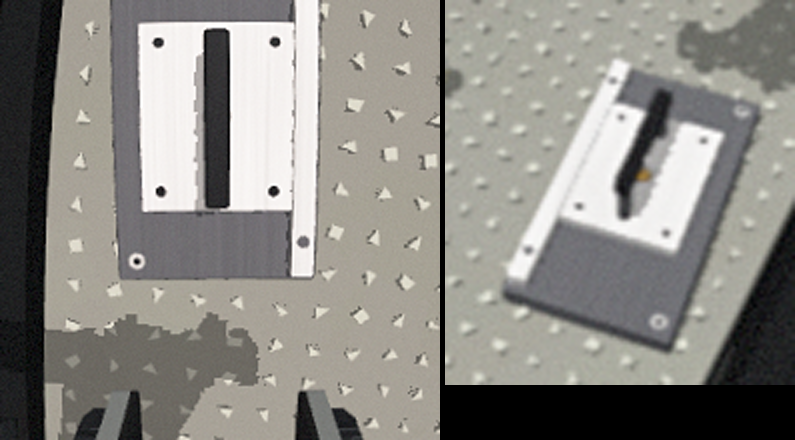

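The plate lies flat along the fence with the brass pin showing in its hole (about (643,175)), and the gripper is clear.

```bash
python3 -c "
from h import *
print(job_done())"
```

```text
the job is handed in; nothing more can be done
None
```

The plate was set on the pin tip against the fence and slid until its hole came over the pin; it now lies flat on the deck, released, and the job was handed in at about 22 s, with sensed contact forces at the readings about 10 N or less.

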